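# Put a freshly glued bat under the press weights

### The arm

A 6-joint arm with a two-finger parallel gripper is mounted at the origin on the work surface. World frame = base frame: x ahead of the robot, y to its left, z up, the work surface at z = 0. Lengths are in m, angles in rad, forces in N, time in s.
With the tool pointing down it reaches from about 0.35 to 0.775 m from the base axis. Payload 5.5 kg.
Tool frame: the origin (TCP) lies midway between the tips of the shut fingers; the grasp point (between the pads) lies grasp_offset behind it (grasp_offset is the distance from the TCP to the grasp point, in m); z points along the fingers, y is the line along which they close (so a half turn about z gives the same grasp; the last joint's range is limited). The gripper opens to 85 mm and grips with 20 to 120 N. Pads are 22 mm wide; open, the fingers measure 114 mm over their backs; the gripper's body (76 mm by 85 mm) begins 54 mm behind the grasp point. The pads swing forward as they close: fully open they stand 13 mm farther back than shut.
Start: joints at [1.202, 0.313, 0.046, 1.304, 0, 1.431], TCP at [0.13, 0.56, 0.231] pointing down, gripper open.
Joint ranges: [-2.76, 2.76], [-0.86, 1.69], [-1.03, 1.26], [-2.2, 2.34], [-1.47, 1.5], [-3.14, 3.14]. Speed limits (rad/s): [2.57, 2.57, 3.14, 3.14, 3.14, 3.14].

### API

Orientations are given as a unit quaternion [w, x, y, z].
In Python, from workcell import * gives the robot as it stands.
- The arm moves only by the tool step_arm, never from a script. Its argument "deltas" is a list of rows, each a list of 7 numbers: the shift along the world's x, y, z in mm, then the turn, a rotation vector about the world's x, y, z in degrees, then the gripper's target within -1 to 1 (fully open at 1, half-way at 0, shut at -1). A call has 1 to 5 rows; each row shifts and turns the commanded pose from where the row before left it; what a row does not reach is not made up. A row lasts 1/10 s, in which the tool goes at most 50 mm and 8.59 degrees, less where a joint would pass 70% of its speed; a pose out of reach is approached as far as the arm can. A call is refused whole if a number of a shift passes 50 or a number of a turn 8.59, either way. A call with a gripper value outside its range is refused whole. The fingers move at their own pace and stop on an object; "newtons" is the grip in N (left out, the last holds). Time passes only in rows, so rows that do not move let the fingers close. It gives the time, the measured TCP pose, the force, the opening and the grip force at its end, in the units of the state.
- get_state(): the state, without advancing time (a new reading comes with each control period).
- read_camera(name): name is "side" or "top"; returns a dict with "image" (400x640x3 uint8, red, green, blue), "z_map" (400x640 float32, m along the optical axis (not along the pixel's ray), 0 where there is no reading), "K" (3x3 intrinsics, pixels), "dist_coeffs" ([k1, k2, p1, p2, k3] as OpenCV has them; the pictures are not rectified), "world_from_camera" (4x4, takes a point from camera to world coordinates). Camera axes: x right, y down, z forward; pixel columns grow to the right and rows downward; lengths in m; the calibration is good to about 2 mm. A picture is of the moment at which its call begins.
- hand_in(): hands the job in; it is judged then, once.
The state is a dict: "clock": time; "joint_pos": joint angles; "qvel": joint speeds; "tau": joint torques, N m; "tcp_pos": TCP position; "orientation": TCP orientation; "wrist_force": force on the tool from outside, world axes, zero at the start; "ft_torque": the same for the moment, N m; "finger_gap": finger opening in m; "grip_force": force on a finger pad.
Only numpy, scipy, OpenCV 4.12 (cv2) and the standard library are available. Lean on these libraries where they do the work, as an engineer would, in place of code of your own. Each camera call takes 0.05 s, during which the arm holds its last target. There are 200 camera calls.

### The job

Get the freshly glued bat ready to cure: lay it flat on the plywood press base, head square over the base and handle sticking out through the notch, then put the clear press board flat on the head, spindle up, edges in line with the base and one of its cut-outs over the handle. Then thread the large steel ring weight over the spindle and down onto the board, and the small one on top of it. Lower every piece into place rather than dropping it, and leave the other things on the counter where they are.

Things in the scene. Friction and masses are not known exactly. Their poses are not given: they have to be found in the camera images.
- press_base: Press base: plywood slab 160 x 160 mm, 28 mm high (top faced with cork), fixed to the counter. A notch 52 mm wide and 32 mm deep for the bat's handle is cut in the middle of one edge. Origin: centre of its underside; z up; the notch is in its -x edge, roughly towards the robot.
- paddle: Table tennis bat, 170 g, red side up, head on a grey mat 12 mm thick, handle free beyond the mat. Head: disc 154 mm across, 14 mm thick. Handle 100 long, 29 wide (butt 34), 23 thick, standing 4.5 mm proud of both faces of the head. Origin: mid-thickness in the handle, 37 mm from the head (grip here, across the width). +x to the head: its centre is 115 mm away, its underside 7 mm below the origin. z up.
- press_board: Press board: translucent slab 160 x 160 mm, 10 mm thick, 300 g, with a cut-out 52 mm wide, 32 mm deep in the middle of its -x and +x edges (either may go over the handle). In its centre stands an aluminium spindle 16 mm in diameter, round-topped, 50 mm above the board's upper face: lift it by this. Lies on the counter. Origin: centre of its underside, on the spindle axis; z up.
- weight_large: Large press weight: steel ring, 64 mm outside, 30 mm hole, 22 mm high, about 430 g, lying flat on the counter. Origin: centre of its underside.
- weight_small: Small press weight: steel ring, 48 mm outside, 30 mm hole, 22 mm high, about 190 g, lying flat on the counter. Origin: centre of its underside.
- tape_reel: Reel of black edge tape, a thin flat black ring 72 mm outside, 54 mm inside, 12 mm high. Not part of the job. Origin: centre of its underside.
- glue_jar: White jar of glue, 46 mm in diameter, 55 mm high. Not part of the job. Origin: centre of its underside.
- roller: Red plastic hand roller: a cylinder 150 mm long, 30 mm thick, at its +x end, handle to -x, 165 mm long in all. Not part of the job. Origin: on the counter where frame and handle meet.
- edge_file: Brass edge file with a beech handle, 185 mm long, 22 mm wide, along its x axis. Not part of the job. Origin: on the counter near the middle.
- storage_peg: Turned beech storage peg on a round foot 90 mm across, 110 mm tall, with three tape reels on it. Not part of the job. Origin: centre of its underside.

How it is judged:
On the way, in this order (a step that is already met when the one before it is completed fails the run):
1. the bat lies flat on the press base, handle out through the notch (x of paddle in the frame of press_base between -0.127 and -0.103 m and y of paddle in the frame of press_base between -0.012 and 0.012 m and z of paddle in the frame of press_base between 0.031 and 0.039 m and angle between the x axis of paddle and the x axis of press_base, either way round below 0.14 rad and angle between paddle's own z axis and vertical below 0.06 rad), for 0.2 s.
2. the press board lies flat on the bat's head, a cut-out over the handle (all of step 1 and x of press_board in the frame of press_base between -0.012 and 0.012 m and y of press_board in the frame of press_base between -0.012 and 0.012 m and z of press_board in the frame of press_base between 0.038 and 0.046 m and angle between the x axis of press_board and the x axis of press_base, either way round below 0.17 rad and angle between press_board's own z axis and vertical below 0.055 rad), for 0.2 s.
3. the large weight is down on the board, around the spindle (x of press_board in the frame of press_base between -0.012 and 0.012 m and y of press_board in the frame of press_base between -0.012 and 0.012 m and z of press_board in the frame of press_base between 0.038 and 0.046 m and angle between the x axis of press_board and the x axis of press_base, either way round below 0.17 rad and angle between press_board's own z axis and vertical below 0.055 rad and z of weight_large in the frame of press_board between 0.006 and 0.014 m and horizontal distance between weight_large and press_board below 0.011 m and angle between weight_large's own z axis and vertical below 0.08 rad), for 0.2 s.
4. the small weight is down on the large one, around the spindle (z of weight_large in the frame of press_board between 0.006 and 0.014 m and horizontal distance between each of weight_large, weight_small and press_board below 0.011 m and angle between each of weight_large, weight_small's own z axis and vertical below 0.08 rad and z of weight_small in the frame of press_board between 0.028 and 0.036 m), for 0.2 s.
At the end, for the whole second after the job is handed in: Bat flat on the base, handle through the notch (12 mm, 8 deg); board flat on the head, cut-outs in line (12 mm, 10 deg); large weight flat on the board, small weight flat on the large one, both round the spindle (11 mm); heights within 4 mm, flat within 3 deg; all released and at rest (all of step 2 and all of step 4 and linear speed of each of paddle, press_board, weight_large, weight_small below 0.02 m/s); the robot touches nothing.
It fails at once if the bat, the board or a weight is dropped (falls free faster than 0.65 m/s, from over 20 mm) ((linear speed of paddle above 0.65 m/s and contact force between the fingers and paddle below 0.05 N) or (linear speed of press_board above 0.65 m/s and contact force between the fingers and press_board below 0.05 N) or (linear speed of weight_large above 0.65 m/s and contact force between the fingers and weight_large below 0.05 N) or (linear speed of weight_small above 0.65 m/s and contact force between the fingers and weight_small below 0.05 N)).
It fails at once if the tape reel, glue jar, roller, file or storage peg is moved more than 30 mm (distance of any of tape_reel, glue_jar, roller, edge_file, storage_peg from where it was at the start of the episode above 0.03 m).
It also fails if it takes over 109 s, if anything falls off the work surface, if the arm or the gripper's body presses on something with over 40 N, if the wrist force passes 120 N, or if a joint passes its speed limit or range.

## Working session

There is one attempt and no reset: what is moved stays moved. The work goes in short steps, Python scripts to look and compute and a tool call to move; the robot and the scene stay as the last step left them, time stands still between calls to the robot, and variables do not carry over. Pictures are saved under pics/ and viewed, at most 14 in all, crops included, and the job is handed in when it is done.

Besides the shell and the picture viewer there is one more tool, called after "Request:" by a JSON object that holds its "api" and its "payload". step_arm: Moves the arm, as the interface text tells. Its arguments: {"type":"object","properties":{"deltas":{"type":"array","items":{"type":"array","items":{"type":"number"}}},"newtons":{"type":"number"}},"required":["deltas"]}

```bash
ls; mkdir -p pics
cat > h.py <<'E'
from workcell import *
import numpy as np, cv2
def shot(n,f=None):
    c=read_camera(n)
    if f: cv2.imwrite('pics/'+f,c['image'][:,:,::-1])
    return c
def pt(c,u,v,z=None):
    "world point of pixel: on plane z (if given) else by depth"
    p=cv2.undistortPoints(np.array([[[u,v]]],float),c['K'],np.array(c['dist_coeffs'],float))[0,0]
    T=np.array(c['world_from_camera']); d=T[:3,:3]@np.r_[p,1]
    s=(z-T[2,3])/d[2] if z is not None else float(c['z_map'][int(round(v)),int(round(u))])
    return T[:3,3]+s*d
E
python3 - <<'E'
from h import *
import pickle
s=get_state();print(s)
for n in('top','side'):
    c=shot(n,n+'0.png');pickle.dump(c,open(n+'0.pkl','wb'));print(c['K'],np.round(c['world_from_camera'],3),c['dist_coeffs'])
E
```

```text
pics
{'clock': 0.0, 'joint_pos': array([1.20241600e+00, 3.14012836e-01, 4.49427778e-02, 1.30359092e+00,
       2.23583228e-05, 1.43119118e+00]), 'qvel': array([ 0.00026866, -0.0011593 ,  0.00049856,  0.00112256,  0.00129763,
       -0.00040623]), 'tau': array([ 1.19504821e-03, -4.80623531e+01,  2.98534012e+01,  1.90199038e-02,
        3.15645877e-06,  1.73159987e-05]), 'tcp_pos': array([0.13021638, 0.5595234 , 0.23038699]), 'orientation': array([-2.45086613e-04,  1.14138259e-01,  9.93464437e-01, -8.99605139e-04]), 'wrist_force': array([-0.61735614,  0.14473635,  0.70120823]), 'ft_torque': array([ 0.02165676, -0.03268915, -0.01642225]), 'grip_force': 0.0, 'finger_gap': 0.08549655083460014}
[[362.63598896   0.         317.83630686]
 [  0.         362.63598896 196.82534259]
 [  0.           0.           1.        ]] [[-0.022 -0.986  0.168  0.387]
 [-1.     0.019 -0.017  0.023]
 [ 0.014 -0.168 -0.986  1.304]
 [ 0.     0.     0.     1.   ]] [-0.04167843  0.          0.          0.          0.        ]
[[493.28710152   0.         316.57674148]
 [  0.         493.28710152 202.85381883]
 [  0.           0.           1.        ]] [[ 0.83  -0.302  0.47  -0.141]
 [-0.558 -0.437  0.705 -1.145]
 [-0.008 -0.847 -0.531  0.931]
 [ 0.     0.     0.     1.   ]] [0.01227848 0.         0.         0.         0.        ]
```

View pics/top0.png

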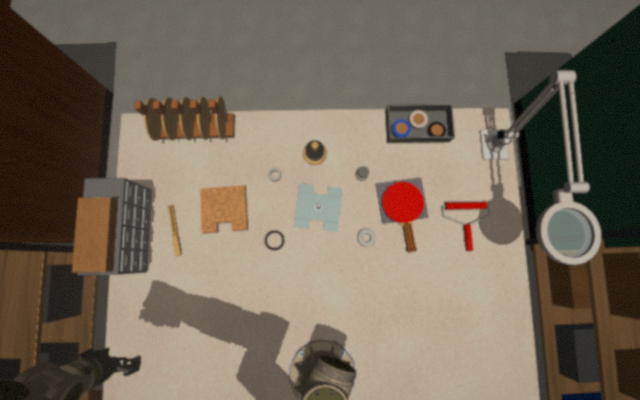

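View pics/side0.png

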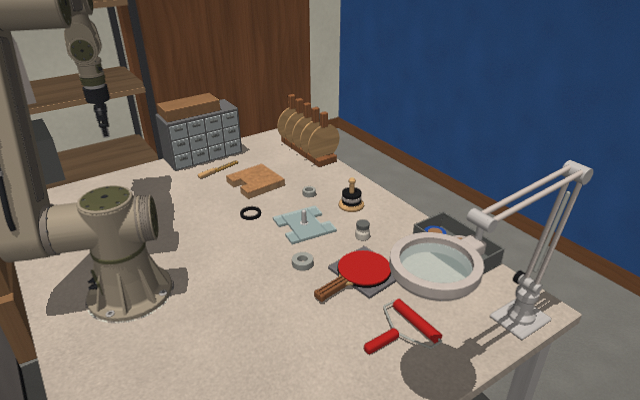

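```bash
python3 -c "
import workcell
for k in dir(workcell):
    if k[0]!='_': print(k, repr(getattr(workcell,k))[:80])"
```

```text
MotionError <class 'workcell.MotionError'>
get_state <function make.<locals>.<lambda> at 0x7f964cbcc5e0>
grasp_offset 0.0187
hand_in <function connect.<locals>.done at 0x7f964cb3f7e0>
read_camera <function make.<locals>.drawn_camera at 0x7f964cbcc0e0>
```

Run:
```python
import pickle,cv2
im=pickle.load(open('top0.pkl','rb'))['image'][:,:,::-1]
for n,(x0,x1,y0,y1,s) in dict(a=(190,345,150,255,5),b=(340,440,165,260,6)).items():
    cv2.imwrite(f'pics/c{n}.png',cv2.resize(im[y0:y1,x0:x1],None,fx=s,fy=s,interpolation=cv2.INTER_CUBIC))
```

```text
(no output)
```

View pics/ca.png

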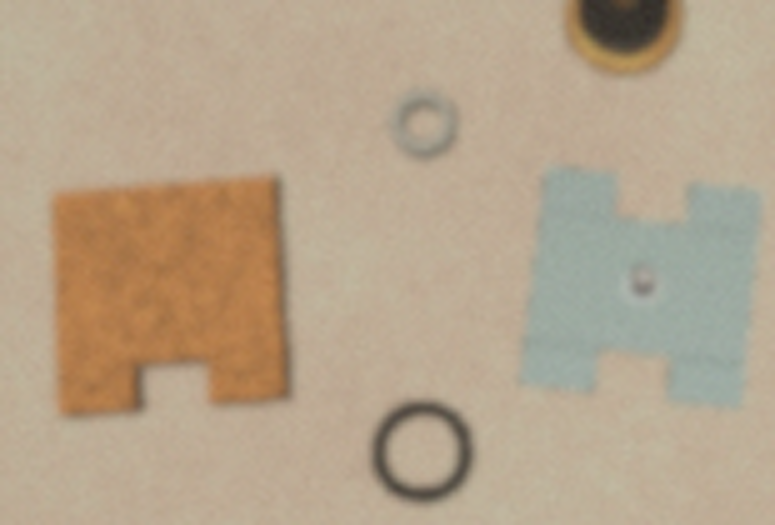

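View pics/cb.png

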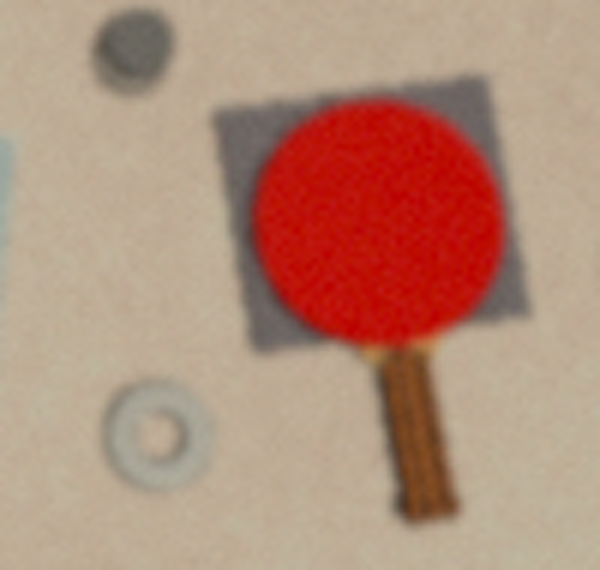

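Run:
```python
from h import pt
import pickle,numpy as np
c=pickle.load(open('top0.pkl','rb'))
A=lambda u,v,z:pt(c,190+(u+.5)/5-.5,150+(v+.5)/5-.5,z)
B=lambda u,v,z:pt(c,340+(u+.5)/6-.5,165+(v+.5)/6-.5,z)
def sq(L,z):
    P=np.array([A(*l,z) for l in L]);ctr=P.mean(0)
    d=P[0]-P[3]+P[1]-P[2];e=P[0]-P[1]+P[3]-P[2]
    print(ctr.round(4),'sizes',np.linalg.norm(d)/2,np.linalg.norm(e)/2,'yaw',np.degrees(np.arctan2(d[1],d[0])),np.degrees(np.arctan2(-e[0],e[1])))
sq([(55,192),(277,177),(288,398),(62,414)],.028)
sq([(545,168),(762,188),(742,407),(522,384)],.010)
print('spindle top',A(642,277,.06)); print('small',A(424,123,.022)); print('reel',A(422,451,.012)); print('peg',A(622,5,.1))
print('large',B(157,436,.022),B(160,437,.022)); h=B(379,222,.026);b=B(430,520,.03);print('head',h,'butt',b,'jar',B(140,45,.055)); d=h-b
print('yaw',np.degrees(np.arctan2(d[1],d[0])),np.linalg.norm(d),h-.115*d/np.linalg.norm(d))
# depth checks
for n,(f,u,v) in dict(base=(A,150,280),board=(A,600,300),head=(B,379,222),handle=(B,415,430)).items():
    k=(190+u/5,150+v/5) if f is A else (340+u/6,165+v/6); print(n,pt(c,*k))
```

```text
[0.5692 0.3354 0.028 ] sizes 0.1591226982449084 0.1592430407473137 yaw 3.521262392130778 2.9045531629091093
[ 5.713e-01 -3.000e-04  1.000e-02] sizes 0.15910001498444257 0.15825834492362453 yaw -6.843005641330027 -6.795542427260573
spindle top [0.57025691 0.00107913 0.06      ]
small [0.69161809 0.15585299 0.022     ]
reel [0.45584402 0.15873503 0.012     ]
peg [0.75395645 0.01144167 0.1       ]
large [ 0.45748485 -0.16563371  0.022     ] [ 0.45685985 -0.16737919  0.022     ]
head [ 0.58161224 -0.30376507  0.026     ] butt [ 0.40461598 -0.322239    0.03      ] jar [ 0.68572007 -0.16075747  0.055     ]
yaw 5.958652939777294 0.17800270603387294 [ 0.46726246 -0.31570029  0.02858423]
base [0.57818926 0.3487652  0.02749782]
board [0.56088655 0.0294066  0.00341695]
head [ 0.57953342 -0.30426404  0.02956491]
handle [ 0.4556846  -0.31834634  0.02875221]
```

Request:
{"api": "step_arm", "payload": {"deltas": [[30,-33,-2,0,0,2,1],[30,-33,-2,0,0,2,1],[30,-33,-2,0,0,2,1],[30,-33,-2,0,0,2,1],[30,-33,-2,0,0,2,1]], "newtons": 110}}

```text
clock: 0.6
tcp_pos: [0.2811, 0.3935, 0.2209]
orientation: [-0.0, 0.026, 1.0, -0.0]
wrist_force: [0.8, 1.0, 0.6]
finger_gap: 0.0854
grip_force: 0.0
```

Request:
{"api": "step_arm", "payload": {"deltas": [[30,-33,-2,0,0,2,1],[30,-33,-2,0,0,2,1],[30,-33,-2,0,0,2,1],[30,-33,-2,0,0,2,1],[30,-33,-2,0,0,1,1]]}}

```text
clock: 1.1
tcp_pos: [0.4312, 0.2284, 0.211]
orientation: [-0.0, -0.052, 0.999, 0.0]
wrist_force: [0.3, 0.5, -1.0]
finger_gap: 0.0852
grip_force: 0.0
```

Request:
{"api": "step_arm", "payload": {"deltas": [[5,-46,-5,0,0,0,1],[5,-46,-5,0,0,0,1],[5,-46,-5,0,0,0,1],[5,-46,-5,0,0,0,1],[5,-46,-5,0,0,0,1]]}}

```text
clock: 1.6
tcp_pos: [0.4551, -0.0017, 0.1859]
orientation: [-0.0, -0.051, 0.999, 0.0]
wrist_force: [1.3, 0.7, -0.2]
finger_gap: 0.0858
grip_force: 0.0
```

Request:
{"api": "step_arm", "payload": {"deltas": [[2,-46,-5,0,0,0,1],[2,-46,-5,0,0,0,1],[2,-46,-5,0,0,0,1],[2,-46,-5,0,0,0,1],[2,-46,-5,0,0,0,1]]}}

```text
clock: 2.1
tcp_pos: [0.4649, -0.2317, 0.1608]
orientation: [-0.0, -0.051, 0.999, 0.0]
wrist_force: [1.0, 1.7, 0.3]
finger_gap: 0.0854
grip_force: 0.0
```

Request:
{"api": "step_arm", "payload": {"deltas": [[1,-42,-10,0,0,0,1],[1,-42,-20,0,0,0,1],[0,0,-40,0,0,0,1],[0,0,-30,0,0,0,1],[0,0,0,0,0,0,1]]}}

```text
clock: 2.6
tcp_pos: [0.464, -0.3116, 0.0565]
orientation: [-0.003, -0.051, 0.999, 0.004]
wrist_force: [-2.2, 0.2, -0.1]
finger_gap: 0.0852
grip_force: 0.0
```

Run:
```python
from h import *
c=shot('side');im=c['image'][:,:,::-1]
cv2.imwrite('pics/s1.png',cv2.resize(im[200:340,260:460],None,fx=4,fy=4,interpolation=cv2.INTER_CUBIC))
```

```text
(no output)
```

View pics/s1.png

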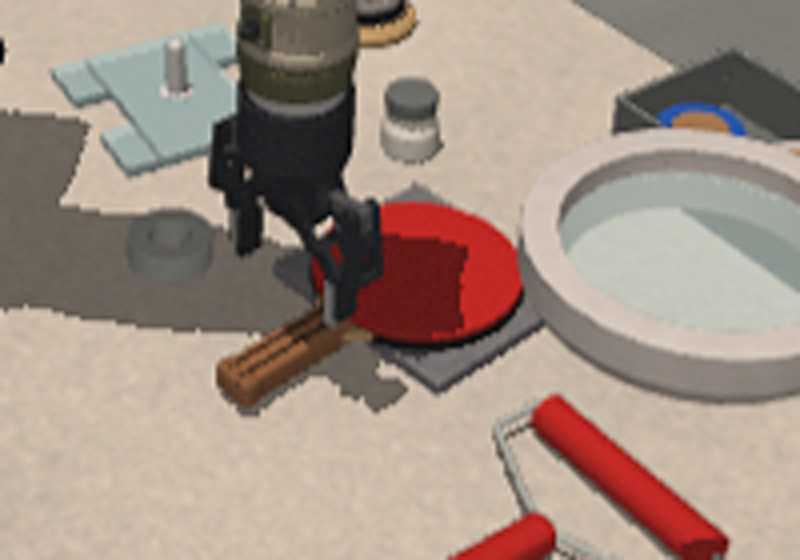

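Side view: the fingers straddle the handle (pixels ~245–340 around 300, 320 of the crop), so I descend and grip.

Request:
{"api": "step_arm", "payload": {"deltas": [[1,-1,-20,0,0,0,1],[0,0,-20,0,0,0,1],[0,0,-14,0,0,0,1],[0,0,0,0,0,0,1],[0,0,0,0,0,0,-1]]}}

```text
clock: 3.15
tcp_pos: [0.4694, -0.3154, 0.0091]
orientation: [0.001, -0.052, 0.999, -0.001]
wrist_force: [1.0, -0.6, -0.1]
finger_gap: 0.073
grip_force: 0.0
```

Request:
{"api": "step_arm", "payload": {"deltas": [[0,0,0,0,0,0,-1],[0,0,0,0,0,0,-1],[0,0,0,0,0,0,-1],[0,0,0,0,0,0,-1],[0,0,0,0,0,0,-1]]}}

```text
clock: 3.65
tcp_pos: [0.469, -0.3154, 0.0085]
orientation: [0.001, -0.051, 0.999, -0.001]
wrist_force: [-1.9, 0.8, 4.5]
finger_gap: 0.0267
grip_force: 109.3
```

Request:
{"api": "step_arm", "payload": {"deltas": [[0,0,0,0,0,0,0.2],[0,0,0,0,0,0,0.2],[0,0,-3,0,0,0,0.2],[0,0,-3,0,0,0,0],[0,0,0,0,0,0,-1]]}}

```text
clock: 4.15
tcp_pos: [0.468, -0.3145, 0.0005]
orientation: [-0.001, -0.051, 0.999, 0.001]
wrist_force: [0.8, 0.2, 1.0]
finger_gap: 0.0295
grip_force: 0.3
```

Request:
{"api": "step_arm", "payload": {"deltas": [[0,0,0,0,0,0,-1],[0,0,0,0,0,0,-1],[0,0,0,0,0,0,-1],[0,0,0,0,0,0,-1],[0,0,0,0,0,0,-1]]}}

```text
clock: 4.65
tcp_pos: [0.4684, -0.3149, 0.0012]
orientation: [-0.0, -0.051, 0.999, 0.0]
wrist_force: [0.2, 0.3, -2.1]
finger_gap: 0.0277
grip_force: 108.2
```

Request:
{"api": "step_arm", "payload": {"deltas": [[0,0,10,0,0,0,-1],[0,0,20,0,0,0,-1],[0,0,30,0,0,0,-1],[0,0,30,0,0,0,-1],[0,0,20,0,0,0,-1]]}}

```text
clock: 5.15
tcp_pos: [0.4692, -0.3156, 0.1144]
orientation: [0.001, -0.051, 0.999, -0.001]
wrist_force: [0.4, 0.3, -1.0]
finger_gap: 0.0273
grip_force: 108.3
```

```bash
cat >> h.py <<'E'
def mask(c,hsvlo,hsvhi):
    return cv2.inRange(cv2.cvtColor(c['image'],cv2.COLOR_RGB2HSV),hsvlo,hsvhi)
def cloud(c):
    v,u=np.mgrid[0:400,0:640]
    p=cv2.undistortPoints(np.stack([u,v],-1).reshape(-1,1,2).astype(float),c['K'],np.array(c['dist_coeffs'],float)).reshape(400,640,2)
    z=c['z_map'][...,None]; T=np.array(c['world_from_camera'])
    return (np.concatenate([p*z,z],-1)@T[:3,:3].T)+T[:3,3]
E
python3 - <<'E'
from h import *
for n in('top','side'):
    c=shot(n);m=(mask(c,(0,190,100),(6,255,255))>0)&(c['z_map']>0)
    P=cloud(c)[m]; t=get_state()['tcp_pos']; P=P[np.linalg.norm(P[:,:2]-[t[0]+.115,t[1]+.012],axis=1)<.09]
    P=P[np.abs(P[:,2]-np.median(P[:,2]))<.02]
    A=np.c_[P[:,:2]-P[:,:2].mean(0),np.ones(len(P))];k=np.linalg.lstsq(A,P[:,2],rcond=None)[0]
    print(n,len(P),P.mean(0),'tilt dz/dx,dz/dy',k[:2],t, P.min(0),P.max(0))
im=shot('side')['image'][:,:,::-1]
cv2.imwrite('pics/s2.png',cv2.resize(im[150:330,250:460],None,fx=3,fy=3))
E
```

```text
top 1435 [ 0.58342584 -0.30269567  0.13974391] tilt dz/dx,dz/dy [ 0.00350379 -0.00466939] [ 0.47049649 -0.3167221   0.11738657] [ 0.50929595 -0.37601194  0.13212455] [ 0.65300273 -0.2294959   0.1478243 ]
side 1063 [ 0.5908766  -0.31591676  0.14341847] tilt dz/dx,dz/dy [ 0.00728383 -0.00428876] [ 0.47038925 -0.31667227  0.11538536] [ 0.51292066 -0.38143227  0.13760439] [ 0.6563634  -0.23477344  0.14827729]
```

View pics/s2.png

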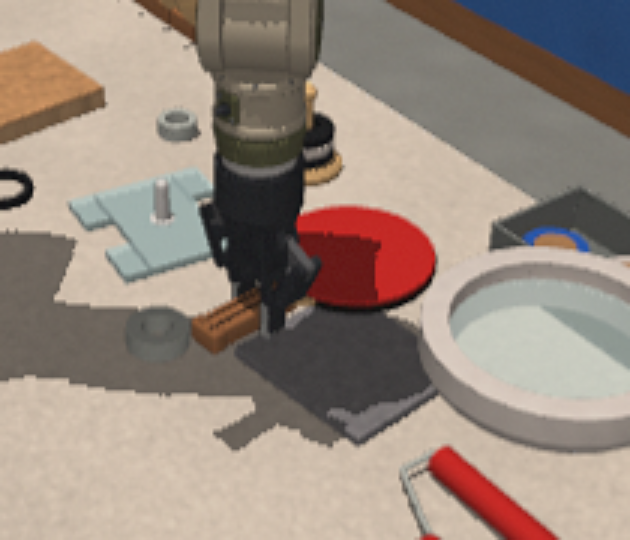

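Level, no slip. Carrying to the base.

Request:
{"api": "step_arm", "payload": {"deltas": [[-1,20,10,0,0,0,-1],[-1,35,10,0,0,-0.3,-1],[-1,45,10,0,0,-0.3,-1],[-1,45,0,0,0,-0.3,-1],[-1,45,0,0,0,-0.3,-1]]}}

```text
clock: 5.8
tcp_pos: [0.462, -0.1222, 0.1405]
orientation: [-0.001, -0.041, 0.999, 0.001]
wrist_force: [0.5, -0.1, -0.9]
finger_gap: 0.0273
grip_force: 108.5
```

Request:
{"api": "step_arm", "payload": {"deltas": [[-1,45,0,0,0,-0.3,-1],[-1,45,0,0,0,-0.3,-1],[-1,45,0,0,0,-0.3,-1],[-1,45,0,0,0,-0.3,-1],[-1,45,0,0,0,-0.3,-1]]}}

```text
clock: 6.3
tcp_pos: [0.4562, 0.1025, 0.1403]
orientation: [-0.001, -0.028, 1.0, 0.0]
wrist_force: [1.1, 0.4, -1.9]
finger_gap: 0.0272
grip_force: 108.5
```

Request:
{"api": "step_arm", "payload": {"deltas": [[-1,45,0,0,0,0,-1],[-1,45,0,0,0,0,-1],[-1,45,0,0,0,0,-1],[-1,45,-10,0,0,0,-1],[0,30,-10,0,0,0,-1]]}}

```text
clock: 6.8
tcp_pos: [0.4522, 0.3131, 0.1202]
orientation: [-0.001, -0.029, 1.0, 0.0]
wrist_force: [-0.3, -0.5, -2.6]
finger_gap: 0.0272
grip_force: 108.6
```

Request:
{"api": "step_arm", "payload": {"deltas": [[0,15,-10,0,0,0,-1],[0,5,-10,0,0,0,-1],[0,0,-10,0,0,0,-1],[0,0,0,0,0,0,-1],[0,0,0,0,0,0,-1]]}}

```text
clock: 7.3
tcp_pos: [0.4543, 0.3286, 0.091]
orientation: [-0.001, -0.027, 1.0, -0.0]
wrist_force: [0.7, -1.2, -1.8]
finger_gap: 0.027
grip_force: 108.6
```

Run:
```python
from h import *
s=get_state();t=s['tcp_pos'];print(t,s['orientation'])
c=shot('top');m=(mask(c,(0,190,100),(6,255,255))>0)&(c['z_map']>0)
P=cloud(c)[m]; P=P[np.linalg.norm(P[:,:2]-[.569,.335],axis=1)<.1]
z=np.median(P[:,2]);P=P[np.abs(P[:,2]-z)<.02]
(cx,cy),r=cv2.minEnclosingCircle(P[:,:2].astype(np.float32));print(cx,cy,r,z)
im=c['image'][:,:,::-1]
cv2.imwrite('pics/t3.png',cv2.resize(im[150:255,190:300],None,fx=5,fy=5,interpolation=cv2.INTER_CUBIC))
```

```text
[0.45427488 0.32856987 0.09101855] [-5.63446007e-04 -2.68791448e-02  9.99638474e-01 -3.40871086e-04]
0.5715165138244629 0.3294912874698639 0.0742780864238739 0.11524867800936
```

View pics/t3.png

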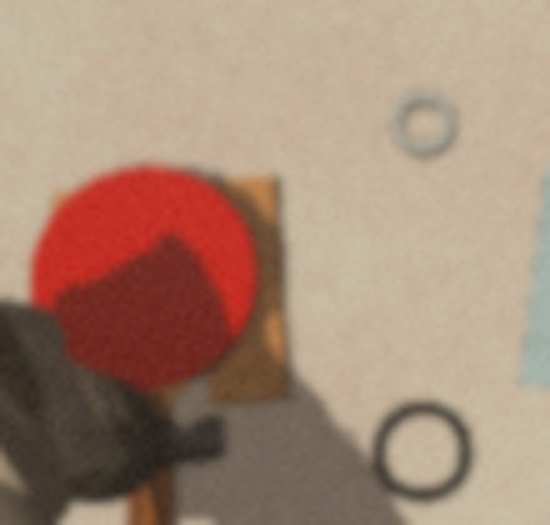

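Run:
```python
from h import pt
import pickle,numpy as np
c=pickle.load(open('top0.pkl','rb'))
A=lambda u,v,z:pt(c,190+(u+.5)/5-.5,150+(v+.5)/5-.5,z)
print(A(146,276,.1158),A(33,276,.1158),A(258,276,.1158))
```

```text
[0.56906783 0.33028669 0.1158    ] [0.57049692 0.4053635  0.1158    ] [0.56764622 0.25606623 0.1158    ]
```

Request:
{"api": "step_arm", "payload": {"deltas": [[0,2,-20,0,0,0,-1],[0,0,-20,0,0,0,-1],[0,0,-15,0,0,0,-1],[0,0,-5,0,0,0,-1],[0,0,0,0,0,0,-1]]}}

```text
clock: 7.85
tcp_pos: [0.4545, 0.3314, 0.0313]
orientation: [-0.0, -0.027, 1.0, -0.0]
wrist_force: [0.2, 0.4, -1.8]
finger_gap: 0.0275
grip_force: 108.7
```

Run:
```python
from h import *
s=get_state();t=s['tcp_pos'];print(t,s['orientation'])
im=shot('top')['image'][:,:,::-1]
cv2.imwrite('pics/t4.png',cv2.resize(im[150:255,190:300],None,fx=5,fy=5,interpolation=cv2.INTER_CUBIC))
```

```text
[0.45445566 0.33137285 0.03127375] [-2.97395628e-04 -2.73399919e-02  9.99626143e-01 -1.04823928e-04]
```

View pics/t4.png

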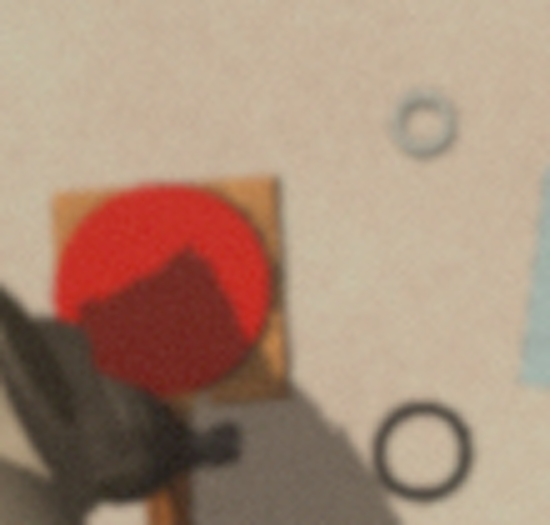

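Run:
```python
from h import pt
import pickle,numpy as np
c=pickle.load(open('top0.pkl','rb'))
A=lambda u,v,z:pt(c,190+(u+.5)/5-.5,150+(v+.5)/5-.5,z)
print(A(163.5,290.5,.0561))
```

```text
[0.56779372 0.3333231  0.0561    ]
```

Request:
{"api": "step_arm", "payload": {"deltas": [[1,1,-5,0,0,0,-1],[0,0,-5,0,0,0,-1],[0,0,-2,0,0,0,-1],[0,0,-1,0,0,0,-1],[0,0,0,0,0,0,-1]]}}

```text
clock: 8.4
tcp_pos: [0.4553, 0.333, 0.0182]
orientation: [-0.0, -0.028, 1.0, -0.0]
wrist_force: [-0.2, 0.1, -1.3]
finger_gap: 0.0274
grip_force: 108.7
```

Request:
{"api": "step_arm", "payload": {"deltas": [[0,0,-1,0,0,0,-1],[0,0,0,0,0,0,-1]]}}

```text
clock: 8.6
tcp_pos: [0.4554, 0.3331, 0.0173]
orientation: [0.0, -0.028, 1.0, 0.0]
wrist_force: [-0.2, -0.3, -1.8]
finger_gap: 0.0273
grip_force: 108.7
```

Request:
{"api": "step_arm", "payload": {"deltas": [[0,0,-1,0,0,0,-1],[0,0,0,0,0,0,-1]]}}

```text
clock: 8.8
tcp_pos: [0.4556, 0.3331, 0.0168]
orientation: [0.0, -0.028, 1.0, 0.0]
wrist_force: [-1.3, -1.5, 3.4]
finger_gap: 0.0278
grip_force: 109.4
```

Request:
{"api": "step_arm", "payload": {"deltas": [[0,0,0,0,0,0,0.2],[0,0,0,0,0,0,1],[0,0,0,0,0,0,1],[0,0,0,0,0,0,1],[0,0,10,0,0,0,1]]}}

```text
clock: 9.3
tcp_pos: [0.4544, 0.3325, 0.0254]
orientation: [-0.001, -0.028, 1.0, -0.001]
wrist_force: [-0.2, -0.4, 0.7]
finger_gap: 0.0856
grip_force: 0.0
```

Request:
{"api": "step_arm", "payload": {"deltas": [[0,0,20,0,0,0,1],[0,0,40,0,0,0,1],[4,-10,40,0,0,0,1],[13,-41,0,0,0,-2,1],[14,-41,0,0,0,-2,1]]}}

```text
clock: 9.8
tcp_pos: [0.4879, 0.2413, 0.1291]
orientation: [0.002, 0.006, 1.0, 0.001]
wrist_force: [0.1, -0.9, -0.8]
finger_gap: 0.0858
grip_force: 0.0
```

Request:
{"api": "step_arm", "payload": {"deltas": [[14,-41,0,0,0,-2,1],[14,-41,0,0,0,-2,1],[14,-41,0,0,0,-2,1],[14,-41,0,0,0,0,1],[14,-41,0,0,0,0,1]]}}

```text
clock: 10.3
tcp_pos: [0.557, 0.0343, 0.1273]
orientation: [0.001, 0.059, 0.998, 0.0]
wrist_force: [0.1, 0.9, 0.8]
finger_gap: 0.0853
grip_force: 0.0
```

Request:
{"api": "step_arm", "payload": {"deltas": [[13,-34,0,0,0,0,1],[0,0,-10,0,0,0,1],[0,0,-10,0,0,0,1],[0,0,0,0,0,0,1],[0,0,0,0,0,0,1]]}}

```text
clock: 10.8
tcp_pos: [0.5685, 0.0033, 0.106]
orientation: [-0.001, 0.059, 0.998, 0.0]
wrist_force: [-0.7, -0.1, 0.3]
finger_gap: 0.0856
grip_force: 0.0
```

Run:
```python
from h import *
a=shot('top','')['image'][:,:,::-1];b=shot('side')['image'][:,:,::-1]
A=cv2.resize(a[150:260,190:345],None,fx=4,fy=4,interpolation=cv2.INTER_CUBIC)
cv2.imwrite('pics/t5.png',A)
cv2.imwrite('pics/s5.png',cv2.resize(b[130:270,210:390],None,fx=4,fy=4,interpolation=cv2.INTER_CUBIC))
```

```text
(no output)
```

View pics/t5.png

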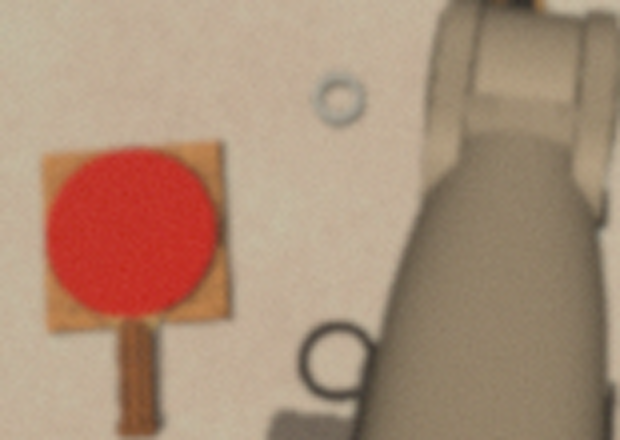

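View pics/s5.png

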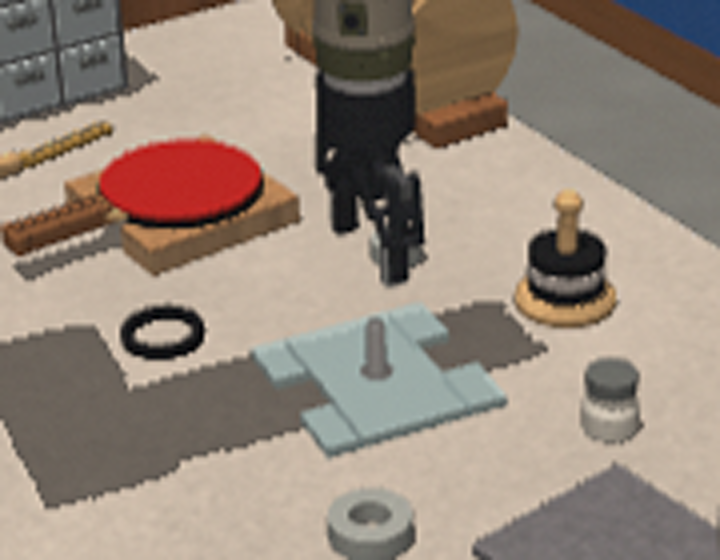

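Bat lies centred on the base with the handle in the notch (head ≈(132,233), base ≈(136,237)); gripper is above the spindle. Descend and grip.

Request:
{"api": "step_arm", "payload": {"deltas": [[1,-1,-30,0,0,0,1],[1,-1,-30,0,0,0,1],[0,0,-20,0,0,0,1],[0,0,-5,0,0,0,1],[0,0,0,0,0,0,0]]}}

```text
clock: 11.4
tcp_pos: [0.571, 0.0007, 0.0211]
orientation: [-0.001, 0.059, 0.998, 0.0]
wrist_force: [0.2, 0.5, 0.4]
finger_gap: 0.0731
grip_force: 0.0
```

Request:
{"api": "step_arm", "payload": {"deltas": [[0,0,0,0,0,0,-0.4],[0,0,0,0,0,0,-1],[0,0,0,0,0,0,-1],[0,0,0,0,0,0,-1],[0,0,0,0,0,0,-1]]}}

```text
clock: 11.9
tcp_pos: [0.5722, 0.0001, 0.0226]
orientation: [0.001, 0.059, 0.998, 0.0]
wrist_force: [-1.4, 0.2, 5.9]
finger_gap: 0.0134
grip_force: 107.2
```

Request:
{"api": "step_arm", "payload": {"deltas": [[0,0,10,0,0,0,-1],[0,0,20,0,0,0,-1],[0,0,30,0,0,0,-1],[0,0,30,0,0,0,-1],[0,20,20,0,0,0,-1]]}}

```text
clock: 12.4
tcp_pos: [0.5722, 0.0184, 0.1337]
orientation: [0.001, 0.061, 0.998, -0.001]
wrist_force: [0.9, 1.2, -3.0]
finger_gap: 0.0135
grip_force: 107.5
```

Request:
{"api": "step_arm", "payload": {"deltas": [[0,35,0,0,0,2,-1],[0,45,0,0,0,2,-1],[0,45,0,0,0,2,-1],[0,45,0,0,0,2,-1],[0,45,0,0,0,2,-1]]}}

```text
clock: 12.9
tcp_pos: [0.5708, 0.2365, 0.1315]
orientation: [-0.0, -0.028, 1.0, -0.0]
wrist_force: [1.0, 0.4, -3.0]
finger_gap: 0.0131
grip_force: 107.6
```

Request:
{"api": "step_arm", "payload": {"deltas": [[0,45,0,0,0,0,-1],[0,30,0,0,0,0,-1],[0,15,0,0,0,0,-1],[0,10,-10,0,0,0,-1],[0,0,-10,0,0,0,-1]]}}

```text
clock: 13.4
tcp_pos: [0.5713, 0.3355, 0.1105]
orientation: [-0.0, -0.028, 1.0, -0.0]
wrist_force: [-0.1, -0.6, -4.0]
finger_gap: 0.0132
grip_force: 107.6
```

Request:
{"api": "step_arm", "payload": {"deltas": [[0,0,-10,0,0,0,-1],[0,0,0,0,0,0,-1],[0,0,0,0,0,0,-1]]}}

```text
clock: 13.7
tcp_pos: [0.5712, 0.3335, 0.1006]
orientation: [-0.001, -0.027, 1.0, -0.0]
wrist_force: [-0.7, 0.3, -2.8]
finger_gap: 0.0135
grip_force: 107.7
```

Run:
```python
from h import *
import pickle
s=get_state();print(s['tcp_pos'],s['orientation'])
c=shot('top');d=shot('side');pickle.dump((c,d),open('b.pkl','wb'))
a=c['image'][:,:,::-1];b=d['image'][:,:,::-1]
A=cv2.resize(a[155:250,180:280],(500,475),interpolation=cv2.INTER_CUBIC)
B=cv2.resize(b[130:230,200:300],(300,300),interpolation=cv2.INTER_CUBIC)
B=cv2.copyMakeBorder(B,0,175,0,0,cv2.BORDER_CONSTANT)
cv2.imwrite('pics/t6.png',np.hstack([A,B]))
```

```text
[0.57120848 0.33351585 0.10061855] [-7.90437830e-04 -2.69765628e-02  9.99635676e-01 -3.94726512e-04]
```

View pics/t6.png

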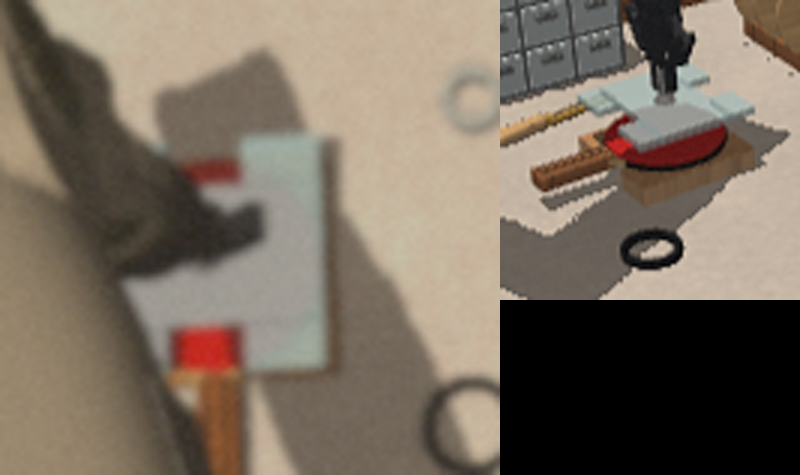

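Run:
```python
from h import pt
import pickle,numpy as np
c=pickle.load(open('top0.pkl','rb'))
A=lambda u,v,z:pt(c,180+(u+.5)/5-.5,155+(v+.5)/5-.5,z)
p,q=A(325,133,.088),A(330,370,.088);d=p-q;print(p,q,np.linalg.norm(d),np.degrees(np.arctan2(d[1],d[0])))
n=np.array([-d[1],d[0],0])/np.linalg.norm(d);print('centre',(p+q)/2+n*.08)
print('cutout mid',(A(172,345,.088)+A(242,345,.088))/2, 'far',(A(242,170,.088)))
print('bat head', [pt(c,190+(u+.5)/4-.5,150+(v+.5)/4-.5,z) for u,v,z in((132,233,.042),)])
```

```text
[0.65332952 0.25102434 0.088     ] [0.49098793 0.24574252 0.088     ] 0.162427489258416 1.8634732942253385
centre [0.56955728 0.32834112 0.088     ]
cutout mid [0.50933791 0.32861006 0.088     ] far [0.62861928 0.30738195 0.088     ]
bat head [array([0.5691921 , 0.33567563, 0.042     ])]
```

Request:
{"api": "step_arm", "payload": {"deltas": [[0,1,-10,0,0,0,-1],[0,1,-10,0,0,0,-1],[0,0,-6,0,0,0,-1],[0,0,-3,0,0,0,-1],[0,0,0,0,0,0,-1]]}}

```text
clock: 14.3
tcp_pos: [0.5708, 0.3369, 0.0713]
orientation: [-0.001, -0.028, 1.0, -0.0]
wrist_force: [-0.2, 0.2, -3.9]
finger_gap: 0.0138
grip_force: 107.7
```

Run:
```python
from h import *
s=get_state();print(s['tcp_pos'],s['orientation'])
c=shot('top');d=shot('side')
a=c['image'][:,:,::-1];b=d['image'][:,:,::-1]
A=cv2.resize(a[155:250,180:280],(500,475),interpolation=cv2.INTER_CUBIC)
B=cv2.resize(b[150:210,220:300],(300,225),interpolation=cv2.INTER_CUBIC)
B=cv2.copyMakeBorder(B,0,250,0,0,cv2.BORDER_CONSTANT)
cv2.imwrite('pics/t7.png',np.hstack([A,B]))
```

```text
[0.5708273  0.3368651  0.07130387] [-7.75880477e-04 -2.79086677e-02  9.99610140e-01 -2.69057521e-04]
```

View pics/t7.png

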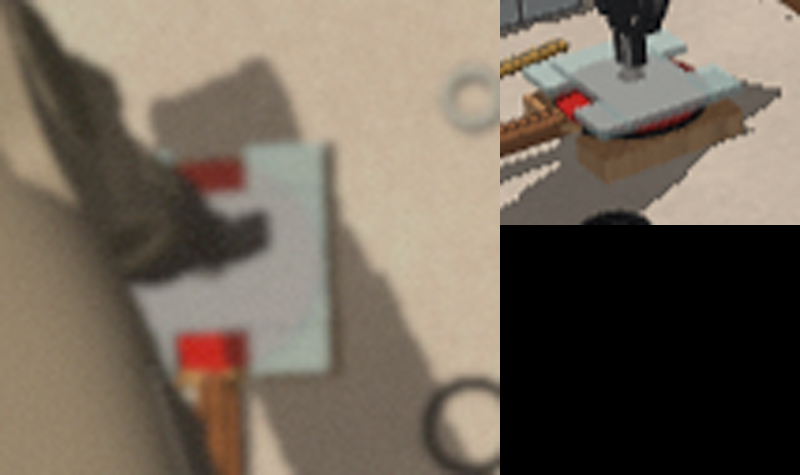

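Request:
{"api": "step_arm", "payload": {"deltas": [[0,-2,-2,0,0,0,-1],[0,0,-2,0,0,0,-1],[0,0,-1,0,0,0,-1],[0,0,-1,0,0,0,-1],[0,0,0,0,0,0,-1]]}}

```text
clock: 14.9
tcp_pos: [0.5713, 0.335, 0.0662]
orientation: [-0.0, -0.028, 1.0, 0.0]
wrist_force: [0.1, 0.1, -2.8]
finger_gap: 0.0133
grip_force: 107.7
```

Request:
{"api": "step_arm", "payload": {"deltas": [[0,0,-1,0,0,0,-1],[0,0,0,0,0,0,-1]]}}

```text
clock: 15.1
tcp_pos: [0.5714, 0.3351, 0.0652]
orientation: [-0.0, -0.028, 1.0, 0.0]
wrist_force: [-0.8, 0.1, -2.9]
finger_gap: 0.0136
grip_force: 107.7
```

Request:
{"api": "step_arm", "payload": {"deltas": [[0,0,-1,0,0,0,-1],[0,0,0,0,0,0,-1]]}}

```text
clock: 15.3
tcp_pos: [0.5716, 0.3351, 0.0646]
orientation: [0.0, -0.028, 1.0, 0.0]
wrist_force: [-1.0, -0.5, -0.8]
finger_gap: 0.0136
grip_force: 108.2
```

Request:
{"api": "step_arm", "payload": {"deltas": [[0,0,-1,0,0,0,-1],[0,0,0,0,0,0,-1]]}}

```text
clock: 15.5
tcp_pos: [0.5716, 0.3351, 0.0646]
orientation: [0.0, -0.028, 1.0, 0.0]
wrist_force: [-3.0, -0.8, 4.9]
finger_gap: 0.0138
grip_force: 108.8
```

Request:
{"api": "step_arm", "payload": {"deltas": [[0,0,0,0,0,0,-0.6],[0,0,0,0,0,0,0],[0,0,0,0,0,0,1],[0,0,0,0,0,0,1],[0,0,20,0,0,0,1]]}}

```text
clock: 16.0
tcp_pos: [0.5694, 0.3341, 0.0804]
orientation: [-0.003, -0.028, 1.0, -0.001]
wrist_force: [-0.0, -0.7, -0.6]
finger_gap: 0.0741
grip_force: 0.0
```

Request:
{"api": "step_arm", "payload": {"deltas": [[0,0,40,0,0,0,1],[0,0,40,0,0,0,1],[-10,-40,10,0,0,0,1],[-10,-45,0,0,0,0,1],[-10,-45,0,0,0,0,1]]}}

```text
clock: 16.5
tcp_pos: [0.5416, 0.2042, 0.1741]
orientation: [0.001, -0.029, 1.0, 0.0]
wrist_force: [0.9, -0.3, 0.3]
finger_gap: 0.0853
grip_force: 0.0
```

Request:
{"api": "step_arm", "payload": {"deltas": [[-10,-45,0,0,0,0,1],[-10,-45,0,0,0,0,1],[-10,-45,0,0,0,0,1],[-10,-45,0,0,0,0,1],[-10,-45,0,0,0,0,1]]}}

```text
clock: 17.0
tcp_pos: [0.4909, -0.0216, 0.1735]
orientation: [0.0, -0.028, 1.0, -0.0]
wrist_force: [0.9, -0.2, 0.5]
finger_gap: 0.0851
grip_force: 0.0
```

Request:
{"api": "step_arm", "payload": {"deltas": [[-10,-45,-20,0,0,0,1],[-10,-45,-20,0,0,0,1],[-10,-40,-20,0,0,0,1],[-5,-15,-20,0,0,0,1],[0,0,-20,0,0,0,1]]}}

```text
clock: 17.5
tcp_pos: [0.4562, -0.1672, 0.073]
orientation: [0.0, -0.026, 1.0, -0.0]
wrist_force: [-0.1, 1.1, 0.5]
finger_gap: 0.0852
grip_force: 0.0
```

Request:
{"api": "step_arm", "payload": {"deltas": [[0,0,0,0,0,0,1],[0,0,0,0,0,0,1]]}}

```text
clock: 17.7
tcp_pos: [0.4564, -0.1643, 0.0737]
orientation: [-0.0, -0.028, 1.0, 0.0]
wrist_force: [0.1, 0.4, 0.7]
finger_gap: 0.0853
grip_force: 0.0
```

Run:
```python
from h import *
import pickle
s=get_state();print(s['tcp_pos'],s['orientation'])
c=shot('top');d=shot('side');pickle.dump((c,d),open('w.pkl','wb'))
a=c['image'][:,:,::-1];b=d['image'][:,:,::-1]
A=cv2.resize(a[155:250,180:280],(500,475),interpolation=cv2.INTER_CUBIC)
B=cv2.resize(b[220:295,250:350],(300,225),interpolation=cv2.INTER_CUBIC)
C=cv2.resize(b[130:213,200:300],(300,250),interpolation=cv2.INTER_CUBIC)
cv2.imwrite('pics/t8.png',np.hstack([A,np.vstack([B,C])]))
```

```text
[ 0.45636916 -0.16434769  0.07366505] [-3.14110545e-04 -2.78519855e-02  9.99611971e-01  2.75963391e-04]
```

View pics/t8.png

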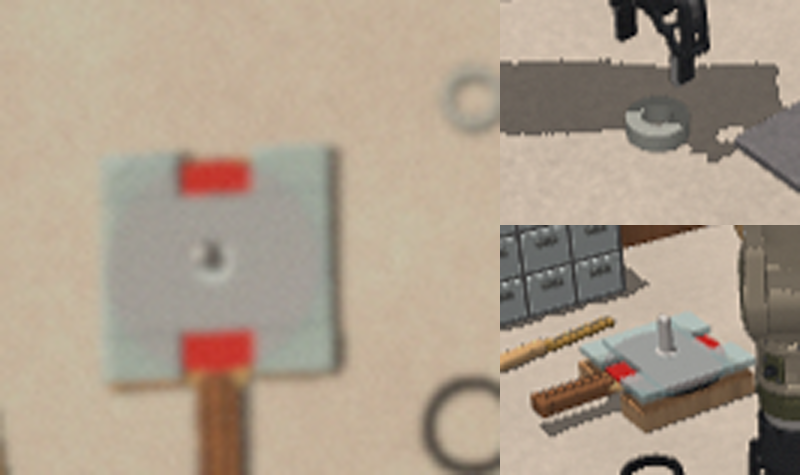

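Run:
```python
from h import pt
import pickle,numpy as np
c=pickle.load(open('top0.pkl','rb'))
A=lambda u,v,z:pt(c,180+(u+.5)/5-.5,155+(v+.5)/5-.5,z)
P=np.array([A(*q,.052) for q in((102,155),(330,148),(336,372),(108,383))]);d=P[0]-P[3]+P[1]-P[2]
print('board',P.mean(0),np.linalg.norm(d)/2,np.degrees(np.arctan2(d[1],d[0])),'spindle top',A(207,250,.102))
```

```text
board [0.56983683 0.33067723 0.052     ] 0.1593118399409959 2.7405828454361796 spindle top [0.57171615 0.3264923  0.102     ]
```

Request:
{"api": "step_arm", "payload": {"deltas": [[1,-1,-25,0,0,0,1],[0,-1,-25,0,0,0,1],[0,0,-15,0,0,0,1],[0,0,-10,0,0,0,1],[0,0,0,0,0,0,1]], "newtons": 80}}

```text
clock: 18.3
tcp_pos: [0.4575, -0.1659, -0.0018]
orientation: [-0.0, -0.028, 1.0, 0.0]
wrist_force: [-0.2, -0.4, 0.4]
finger_gap: 0.0852
grip_force: 0.0
```

Request:
{"api": "step_arm", "payload": {"deltas": [[0,0,-1,0,0,0,1],[0,0,0,0,0,0,0.2],[0,0,0,0,0,0,-0.2],[0,0,0,0,0,0,-0.2],[0,0,0,0,0,0,-0.2]]}}

```text
clock: 18.8
tcp_pos: [0.4584, -0.167, -0.0006]
orientation: [0.001, -0.028, 1.0, -0.001]
wrist_force: [-3.1, 1.4, 11.4]
finger_gap: 0.0616
grip_force: 84.4
```

Request:
{"api": "step_arm", "payload": {"deltas": [[0,0,10,0,0,0,-0.2],[0,0,20,0,0,0,-0.2],[0,0,30,0,0,0,-0.2],[0,0,40,0,0,0,-0.2],[0,0,30,0,0,0,-0.2]]}}

```text
clock: 19.3
tcp_pos: [0.4574, -0.1664, 0.1297]
orientation: [0.0, -0.028, 1.0, -0.0]
wrist_force: [0.4, 0.3, -4.2]
finger_gap: 0.0616
grip_force: 88.7
```

Run:
```python
from h import *
s=get_state();print(s['tcp_pos'],s['orientation'],s['wrist_force'])
b=shot('side')['image'][:,:,::-1]
cv2.imwrite('pics/t9.png',cv2.resize(b[180:300,240:360],None,fx=4,fy=4,interpolation=cv2.INTER_CUBIC))
```

```text
[ 0.4573717  -0.16642171  0.12969771] [ 1.88704324e-04 -2.78852599e-02  9.99611110e-01 -6.84059460e-05] [ 0.36772715  0.31857388 -4.2364712 ]
```

View pics/t9.png

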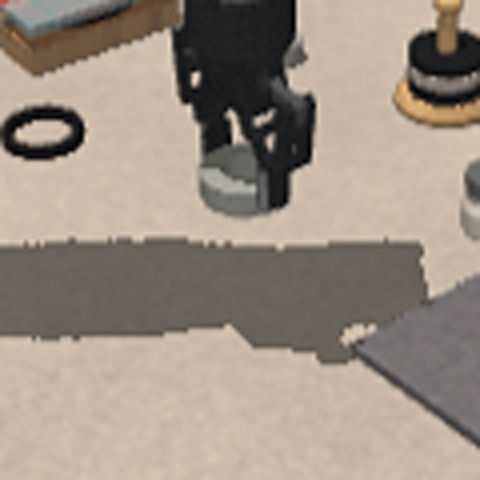

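Ring is held level. That was my last allowed view, so I continue by numbers.

Request:
{"api": "step_arm", "payload": {"deltas": [[4,20,10,0,0,0,-0.2],[8,35,10,0,0,0,-0.2],[10,43,0,0,0,0,-0.2],[10,43,0,0,0,0,-0.2],[10,43,0,0,0,0,-0.2]]}}

```text
clock: 19.85
tcp_pos: [0.499, 0.0191, 0.1472]
orientation: [-0.0, -0.027, 1.0, 0.0]
wrist_force: [0.8, 0.1, -4.4]
finger_gap: 0.0616
grip_force: 88.8
```

Request:
{"api": "step_arm", "payload": {"deltas": [[10,43,0,0,0,0,-0.2],[10,43,0,0,0,0,-0.2],[10,43,0,0,0,0,-0.2],[10,43,0,0,0,0,-0.2],[10,43,0,0,0,0,-0.2]]}}

```text
clock: 20.35
tcp_pos: [0.5489, 0.2342, 0.1467]
orientation: [-0.001, -0.028, 1.0, -0.0]
wrist_force: [1.0, -0.8, -3.7]
finger_gap: 0.0615
grip_force: 88.8
```

Request:
{"api": "step_arm", "payload": {"deltas": [[10,40,0,0,0,0,-0.2],[8,35,0,0,0,0,-0.2],[4,20,0,0,0,0,-0.2],[0,6,0,0,0,0,-0.2],[0,0,0,0,0,0,-0.2]]}}

```text
clock: 20.85
tcp_pos: [0.5706, 0.3339, 0.1463]
orientation: [-0.001, -0.029, 1.0, -0.0]
wrist_force: [0.1, -0.1, -5.0]
finger_gap: 0.0618
grip_force: 88.9
```

Run:
```python
from h import *
s=get_state();t=s['tcp_pos'];print(t)
# side camera: compare ring (held, known z) and spindle positions
c=shot('side');P=cloud(c);hsv=cv2.cvtColor(c['image'],cv2.COLOR_RGB2HSV)
near=np.hypot(P[...,0]-.571,P[...,1]-.335)<.025
m=near&(P[...,2]>.065)&(P[...,2]<.108)&(hsv[...,1]<90)
v,u=np.nonzero(m);print('spindle px',len(u),u.min(),u.max(),v.min(),v.max(),P[m].mean(0))
m=(np.hypot(P[...,0]-t[0],P[...,1]-t[1])<.045)&(P[...,2]>t[2]-.012)&(P[...,2]<t[2]+.03)&(hsv[...,2]>70)
v,u=np.nonzero(m);print('ring px',len(u),u.min(),u.max(),v.min(),v.max(),P[m].mean(0))
```

```text
[0.57061048 0.33386357 0.14631397]
spindle px 42 253 256 159 170 [0.56889954 0.3323833  0.08426564]
ring px 132 244 261 139 152 [0.55702818 0.32859196 0.16356916]
```

Request:
{"api": "step_arm", "payload": {"deltas": [[1,1,-20,0,0,0,-0.2],[0,0,-15,0,0,0,-0.2],[0,0,-8,0,0,0,-0.2],[0,0,-6,0,0,0,-0.2],[0,0,0,0,0,0,-0.2]]}}

```text
clock: 21.4
tcp_pos: [0.5722, 0.3335, 0.098]
orientation: [-0.001, -0.027, 1.0, -0.0]
wrist_force: [-1.1, 1.1, -6.0]
finger_gap: 0.0615
grip_force: 88.9
```

Request:
{"api": "step_arm", "payload": {"deltas": [[0,0,-8,0,0,0,-0.2],[0,0,-8,0,0,0,-0.2],[0,0,-8,0,0,0,-0.2],[0,0,0,0,0,0,-0.2]]}}

```text
clock: 21.8
tcp_pos: [0.5714, 0.3341, 0.0727]
orientation: [-0.001, -0.028, 1.0, -0.0]
wrist_force: [-0.6, 0.3, -5.7]
finger_gap: 0.0613
grip_force: 88.9
```

Request:
{"api": "step_arm", "payload": {"deltas": [[0,1,-8,0,0,0,-0.2],[0,0,-6,0,0,0,-0.2],[0,0,-3,0,0,0,-0.2],[0,0,0,0,0,0,-0.2]]}}

```text
clock: 22.2
tcp_pos: [0.572, 0.3353, 0.0567]
orientation: [-0.001, -0.028, 1.0, -0.0]
wrist_force: [0.4, 0.2, -4.7]
finger_gap: 0.0615
grip_force: 88.9
```

Request:
{"api": "step_arm", "payload": {"deltas": [[0,0,-1,0,0,0,-0.2],[0,0,-1,0,0,0,-0.2],[0,0,0,0,0,0,-0.2]]}}

```text
clock: 22.5
tcp_pos: [0.5726, 0.3355, 0.0557]
orientation: [0.0, -0.028, 1.0, 0.0]
wrist_force: [-0.7, -0.4, -4.9]
finger_gap: 0.0615
grip_force: 88.9
```

Request:
{"api": "step_arm", "payload": {"deltas": [[0,0,-1,0,0,0,-0.2],[0,0,-1,0,0,0,-0.2],[0,0,0,0,0,0,-0.2]]}}

```text
clock: 22.8
tcp_pos: [0.5724, 0.3355, 0.0534]
orientation: [-0.0, -0.028, 1.0, 0.0]
wrist_force: [0.4, 0.8, -4.6]
finger_gap: 0.0616
grip_force: 88.9
```

Request:
{"api": "step_arm", "payload": {"deltas": [[0,0,-1,0,0,0,-0.2],[0,0,0,0,0,0,-0.2]]}}

```text
clock: 23.0
tcp_pos: [0.5724, 0.3355, 0.0524]
orientation: [-0.0, -0.028, 1.0, 0.0]
wrist_force: [-0.9, -0.0, -4.5]
finger_gap: 0.0616
grip_force: 88.9
```

Request:
{"api": "step_arm", "payload": {"deltas": [[0,0,-1,0,0,0,-0.2],[0,0,0,0,0,0,-0.2]]}}

```text
clock: 23.2
tcp_pos: [0.5727, 0.3356, 0.0517]
orientation: [0.0, -0.028, 1.0, 0.0]
wrist_force: [0.6, -0.1, -4.4]
finger_gap: 0.0614
grip_force: 89.0
```

Request:
{"api": "step_arm", "payload": {"deltas": [[0,0,-1,0,0,0,-0.2],[0,0,0,0,0,0,-0.2]]}}

```text
clock: 23.4
tcp_pos: [0.5726, 0.3355, 0.0516]
orientation: [0.0, -0.028, 1.0, 0.0]
wrist_force: [-2.4, -0.4, 3.1]
finger_gap: 0.0616
grip_force: 89.7
```

Request:
{"api": "step_arm", "payload": {"deltas": [[0,0,0,0,0,0,0.6],[0,0,0,0,0,0,1],[0,0,0,0,0,0,1],[0,0,0,0,0,0,1],[0,0,20,0,0,0,1]]}}

```text
clock: 23.9
tcp_pos: [0.5705, 0.3346, 0.0677]
orientation: [-0.003, -0.028, 1.0, -0.001]
wrist_force: [-1.1, 0.0, 0.6]
finger_gap: 0.0852
grip_force: 0.0
```

Request:
{"api": "step_arm", "payload": {"deltas": [[0,0,40,0,0,0,1],[0,0,40,0,0,0,1],[15,-20,10,0,0,0,1],[25,-35,0,0,0,0,1],[25,-40,0,0,0,0,1]]}}

```text
clock: 24.4
tcp_pos: [0.6385, 0.241, 0.1618]
orientation: [0.001, -0.029, 1.0, 0.0]
wrist_force: [0.9, -0.1, -0.4]
finger_gap: 0.085
grip_force: 0.0
```

Request:
{"api": "step_arm", "payload": {"deltas": [[25,-40,-20,0,0,0,1],[20,-30,-30,0,0,0,1],[10,-15,-30,0,0,0,1],[0,0,-10,0,0,0,1],[0,0,0,0,0,0,1]]}}

```text
clock: 24.9
tcp_pos: [0.6903, 0.156, 0.0685]
orientation: [-0.002, -0.027, 1.0, 0.0]
wrist_force: [0.6, -0.5, 0.9]
finger_gap: 0.0858
grip_force: 0.0
```

Run:
```python
from h import *
s=get_state();print(s['tcp_pos'],s['orientation'])
c=shot('top');d=shot('side')
# large ring on board & small ring: grey, by height
for n,C in(('top',c),('side',d)):
    P=cloud(C);hsv=cv2.cvtColor(C['image'],cv2.COLOR_RGB2HSV)
    for nm,(x,y,z0,z1,r) in dict(large=(.571,.333,.062,.09,.045),small=(.6916,.156,.012,.03,.035)).items():
        m=(np.hypot(P[...,0]-x,P[...,1]-y)<r)&(P[...,2]>z0)&(P[...,2]<z1)
        print(n,nm,m.sum(),P[m].mean(0) if m.any() else '',P[m].min(0) if m.any() else '',P[m].max(0) if m.any() else '')
```

```text
[0.690269   0.15598955 0.06845737] [-2.40452591e-03 -2.73602169e-02  9.99622745e-01  6.10252395e-05]
top large 167 [0.57243737 0.34032541 0.0731561 ] [0.54339539 0.31825852 0.06215659] [0.6033643  0.36578411 0.08857007]
top small 1 [0.69984169 0.13570869 0.02025006] [0.69984169 0.13570869 0.02025006] [0.69984169 0.13570869 0.02025006]
side large 149 [0.56805194 0.32757811 0.07343906] [0.54037503 0.29572186 0.0624919 ] [0.60182485 0.3716894  0.08834514]
side small 92 [0.69104282 0.15566006 0.01974158] [0.66713484 0.12922979 0.01214989] [0.71823371 0.18660404 0.02735174]
```

Request:
{"api": "step_arm", "payload": {"deltas": [[0,0,-25,0,0,0,1],[0,0,-25,0,0,0,1],[0,0,-12,0,0,0,1],[0,0,-5,0,0,0,1],[0,0,0,0,0,0,1]]}}

```text
clock: 25.5
tcp_pos: [0.692, 0.1572, 0.0046]
orientation: [0.0, -0.028, 1.0, 0.0]
wrist_force: [-0.8, 0.1, 0.2]
finger_gap: 0.0853
grip_force: 0.0
```

Request:
{"api": "step_arm", "payload": {"deltas": [[0,0,0,0,0,0,0.2],[0,0,0,0,0,0,-0.2],[0,0,0,0,0,0,-0.5],[0,0,0,0,0,0,-0.5],[0,0,0,0,0,0,-0.5]]}}

```text
clock: 26.0
tcp_pos: [0.6933, 0.1566, 0.006]
orientation: [0.002, -0.028, 1.0, 0.0]
wrist_force: [-1.2, -0.1, 6.4]
finger_gap: 0.0445
grip_force: 82.4
```

Request:
{"api": "step_arm", "payload": {"deltas": [[0,0,10,0,0,0,-0.5],[0,0,25,0,0,0,-0.5],[0,0,40,0,0,0,-0.5],[0,0,40,0,0,0,-0.5],[0,0,30,0,0,0,-0.5]]}}

```text
clock: 26.5
tcp_pos: [0.6923, 0.1564, 0.1521]
orientation: [0.001, -0.028, 1.0, 0.0]
wrist_force: [1.3, 1.4, -2.3]
finger_gap: 0.0446
grip_force: 81.9
```

Request:
{"api": "step_arm", "payload": {"deltas": [[-10,15,0,0,0,0,-0.5],[-20,30,0,0,0,0,-0.5],[-25,38,0,0,0,0,-0.5],[-25,38,0,0,0,0,-0.5],[-20,30,0,0,0,0,-0.5]]}}

```text
clock: 27.0
tcp_pos: [0.5888, 0.3094, 0.1475]
orientation: [-0.002, -0.028, 1.0, -0.0]
wrist_force: [0.5, 0.7, -2.1]
finger_gap: 0.0445
grip_force: 81.9
```

Request:
{"api": "step_arm", "payload": {"deltas": [[-15,20,0,0,0,0,-0.5],[-5,7,0,0,0,0,-0.5],[0,0,0,0,0,0,-0.5],[0,0,0,0,0,0,-0.5]]}}

```text
clock: 27.4
tcp_pos: [0.572, 0.3339, 0.1484]
orientation: [-0.0, -0.028, 1.0, -0.0]
wrist_force: [0.4, -0.2, -1.6]
finger_gap: 0.0446
grip_force: 81.9
```

Run:
```python
from h import *
s=get_state();t=s['tcp_pos'];print(t,s['wrist_force'],s['finger_gap'])
c=shot('side');P=cloud(c)
m=(np.hypot(P[...,0]-.571,P[...,1]-.333)<.025)&(P[...,2]>.082)&(P[...,2]<.106)
v,u=np.nonzero(m);print('spindle px',len(u),u.min(),u.max(),v.min(),v.max(),P[m].mean(0))
m=(np.hypot(P[...,0]-t[0],P[...,1]-t[1])<.04)&(P[...,2]>t[2]-.015)&(P[...,2]<t[2]+.016)
v,u=np.nonzero(m);print('ring px',len(u),u.min(),u.max(),v.min(),v.max(),P[m].mean(0),P[m].min(0),P[m].max(0))
```

```text
[0.57198591 0.33386424 0.14838755] [ 0.40795584 -0.24110156 -1.58160882] 0.04457579459109495
spindle px 26 253 256 159 166 [0.56937116 0.33225711 0.09250701]
ring px 76 247 260 142 152 [0.56472326 0.32336729 0.15598284] [0.54816675 0.29798891 0.14316765] [0.5957686  0.36039233 0.16434244]
```

Request:
{"api": "step_arm", "payload": {"deltas": [[0,1,-15,0,0,0,-0.5],[0,0,-15,0,0,0,-0.5],[0,0,-8,0,0,0,-0.5],[0,0,-6,0,0,0,-0.5],[0,0,0,0,0,0,-0.5]]}}

```text
clock: 27.95
tcp_pos: [0.5719, 0.3346, 0.1041]
orientation: [-0.001, -0.027, 1.0, -0.0]
wrist_force: [-0.6, -0.8, -0.8]
finger_gap: 0.0448
grip_force: 81.9
```

Request:
{"api": "step_arm", "payload": {"deltas": [[0,0,-6,0,0,0,-0.5],[0,0,-6,0,0,0,-0.5],[0,0,-3,0,0,0,-0.5],[0,0,0,0,0,0,-0.5]]}}

```text
clock: 28.35
tcp_pos: [0.5715, 0.3354, 0.0894]
orientation: [-0.0, -0.028, 1.0, -0.0]
wrist_force: [0.2, -0.7, -1.9]
finger_gap: 0.045
grip_force: 81.9
```

Request:
{"api": "step_arm", "payload": {"deltas": [[0,0,-3,0,0,0,-0.5],[0,0,-2,0,0,0,-0.5],[0,0,0,0,0,0,-0.5]]}}

```text
clock: 28.65
tcp_pos: [0.5718, 0.3354, 0.0847]
orientation: [-0.0, -0.028, 1.0, -0.0]
wrist_force: [-0.0, 0.4, -1.4]
finger_gap: 0.0446
grip_force: 81.9
```

Request:
{"api": "step_arm", "payload": {"deltas": [[0,0,-2,0,0,0,-0.5],[0,0,-1,0,0,0,-0.5],[0,0,0,0,0,0,-0.5]]}}

```text
clock: 28.95
tcp_pos: [0.5718, 0.3354, 0.0818]
orientation: [-0.0, -0.028, 1.0, -0.0]
wrist_force: [0.2, 0.1, -2.4]
finger_gap: 0.0445
grip_force: 81.9
```

Request:
{"api": "step_arm", "payload": {"deltas": [[0,0,-1,0,0,0,-0.5],[0,0,0,0,0,0,-0.5]]}}

```text
clock: 29.15
tcp_pos: [0.5719, 0.3354, 0.0809]
orientation: [-0.0, -0.028, 1.0, 0.0]
wrist_force: [0.5, 1.0, -1.8]
finger_gap: 0.0445
grip_force: 81.9
```

Request:
{"api": "step_arm", "payload": {"deltas": [[0,0,-1,0,0,0,-0.5],[0,0,0,0,0,0,-0.5]]}}

```text
clock: 29.35
tcp_pos: [0.572, 0.3355, 0.0801]
orientation: [0.0, -0.028, 1.0, 0.0]
wrist_force: [0.6, -0.9, -2.4]
finger_gap: 0.0446
grip_force: 81.9
```

Request:
{"api": "step_arm", "payload": {"deltas": [[0,0,-1,0,0,0,-0.5],[0,0,0,0,0,0,-0.5]]}}

```text
clock: 29.55
tcp_pos: [0.572, 0.3355, 0.08]
orientation: [0.0, -0.028, 1.0, 0.0]
wrist_force: [-2.8, 0.1, 5.2]
finger_gap: 0.0447
grip_force: 82.6
```

Request:
{"api": "step_arm", "payload": {"deltas": [[0,0,-1,0,0,0,-0.5],[0,0,0,0,0,0,-0.5]]}}

```text
clock: 29.75
tcp_pos: [0.572, 0.3355, 0.0799]
orientation: [0.001, -0.028, 1.0, 0.0]
wrist_force: [-4.6, -2.3, 9.1]
finger_gap: 0.0447
grip_force: 83.2
```

Contact; release and withdraw.

Request:
{"api": "step_arm", "payload": {"deltas": [[0,0,1,0,0,0,-0.5],[0,0,0,0,0,0,0.4],[0,0,0,0,0,0,1],[0,0,0,0,0,0,1],[0,0,0,0,0,0,1]]}}

```text
clock: 30.25
tcp_pos: [0.5719, 0.3355, 0.0787]
orientation: [-0.0, -0.028, 1.0, -0.0]
wrist_force: [-0.2, 1.3, -0.7]
finger_gap: 0.0852
grip_force: 0.0
```

Request:
{"api": "step_arm", "payload": {"deltas": [[0,0,20,0,0,0,1],[0,0,40,0,0,0,1],[0,0,40,0,0,0,1],[0,-40,10,0,0,0,1],[0,-45,0,0,0,0,1]]}}

```text
clock: 30.75
tcp_pos: [0.5736, 0.2515, 0.1919]
orientation: [0.003, -0.03, 1.0, 0.001]
wrist_force: [0.6, -0.8, -0.0]
finger_gap: 0.0854
grip_force: 0.0
```

Request:
{"api": "step_arm", "payload": {"deltas": [[0,-45,0,0,0,0,1],[0,-45,0,0,0,0,1],[0,-45,0,0,0,0,1],[0,-45,0,0,0,0,1],[0,0,0,0,0,0,1]]}}

```text
clock: 31.25
tcp_pos: [0.5721, 0.0655, 0.189]
orientation: [0.0, -0.025, 1.0, -0.001]
wrist_force: [-0.3, 0.9, -0.6]
finger_gap: 0.0853
grip_force: 0.0
```

Run:
```python
from h import *
print(get_state()['tcp_pos'])
for n in('top','side'):
    C=shot(n);P=cloud(C)
    for nm,(z0,z1,r) in dict(large=(.064,.082,.045),small=(.088,.101,.035),board=(.045,.06,.12)).items():
        m=(np.hypot(P[...,0]-.571,P[...,1]-.333)<r)&(P[...,2]>z0)&(P[...,2]<z1)
        if m.any(): print(n,nm,m.sum(),P[m].mean(0).round(4),P[m].min(0).round(3),P[m].max(0).round(3))
```

```text
[0.57213783 0.06545504 0.18900958]
top large 124 [0.5684 0.3266 0.0732] [0.543 0.301 0.065] [0.603 0.365 0.082]
top small 125 [0.5733 0.3316 0.0948] [0.551 0.309 0.088] [0.596 0.357 0.101]
top board 1623 [0.5666 0.3339 0.0512] [0.453 0.252 0.045] [0.656 0.415 0.06 ]
side large 97 [0.5642 0.3189 0.0734] [0.54  0.301 0.064] [0.606 0.365 0.081]
side small 77 [0.57   0.3305 0.0948] [0.549 0.309 0.088] [0.597 0.36  0.101]
side board 741 [0.557  0.3184 0.0522] [0.454 0.248 0.045] [0.654 0.423 0.06 ]
```

```bash
python3 -c "
from workcell import *
print(hand_in())"
```

```text
the job is handed in; nothing more can be done
None
```

I handed the job in at about 31 s: bat on the base, press board on the head, then the large and small weights around the spindle. Final depth readings put both weights on the stack, centred within about 2 mm; `hand_in()` returned no verdict.

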